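Cap off, then snap the grease coupler onto the winder's tilted nipple

TASK

Take the dust cap off the tilted grease nipple on the cloth winder's bearing and stand it upright, mouth down, on top of the narrow raised rail, letting go of it there. Then pick up the grease coupler and push it squarely onto the nipple until it snaps home, and keep pushing so that the sprung nipple is sunk well past half of its travel: finish while still gripping the coupler and holding the nipple down like that. Leave everything else on the table where it is.

Things in the scene. Friction and masses are not known exactly. Their poses are not given: they have to be found in the camera images.
- bearing: Fixed grey bearing, base plate 140 x 110 x 12 mm, z up, yaw varies. Its 50 x 50 mm block has a sloped top face, centre at (-20, 0, 70) mm from the origin (underside), leaning 25 degrees to its own -x, roughly towards the robot. Behind (+x): round housing, top 85 mm high, shaft along y at x 45, z 55 mm with an 80 mm disc at y 75..87 mm and a 44 mm hub at y -88..-70 mm
- nipple_head (a point): Centre of the nipple's steel ball head (16 mm diameter), 36 mm out from the middle of the sloped face when not pressed; it moves with the nipple. z axis: outward along the nipple (25 degrees from vertical, leaning to the bearing's -x); y axis level. The neck under the ball is 9 mm thick; around it a fixed collar 16 mm in diameter stands 16 mm up from the face
- nipple (a joint): How far the sprung nipple is pushed into its block along its axis, in m: 0 out, 0.008 fully in (stop). The spring starts to yield at 6 N and takes 12.4 N fully in; half of the travel is 0.004
- cap: Loose black plastic dust cap: a plain cylinder 27 mm in diameter, 58 mm high, about 35 g, closed on top, with a 19 mm bore 48 mm deep open at its foot. It starts over the nipple, its foot on the sloped face (with 2 or 3 degrees of play), and is drawn off along the nipple's axis (more than 48 mm). Origin: centre of its foot; z axis along the cap to its closed top
- rail: Fixed narrow rail: a level flat bar 22 mm wide (x) and 110 mm long (y) on two thin posts on a foot plate 70 x 120 mm. Origin: centre of the foot plate's underside; yaw varies. Stands left or right of the bearing
- rail_top (a point): Middle of the rail's top face, 75 mm above the table; axes as the rail's (y along the bar)
- coupler: Loose steel grease coupler, about 0.3 kg, 95 mm high, standing mouth down on the table left or right of the bearing. Mouth 40 mm in diameter, narrowing over 9 mm to a tube 28 mm in diameter; from 30.5 mm up to the top a dark round grip 30 mm in diameter. Two small pins stand out of the tube at 15 mm height, along its y axis. Origin: centre of the mouth's rim; z axis: from mouth to top
- coupler_seat (a point): Point on the coupler's axis 22.5 mm inside the mouth, where the ball's centre sits when snapped home. The bore is 19 mm wide, its floor 30.5 mm deep. Two sprung jaws at 15 mm depth spread over the ball at about 8 to 10 N of push: they touch it when its centre is 8 mm inside the mouth, yield at 15 mm, then snap shut behind it
- thread_a: Bystander: cone of green thread, 64 mm wide, 120 mm high; origin at the centre of its underside
- thread_b: Bystander: cone of cream thread, 64 mm wide, 120 mm high; origin at the centre of its underside
- tape_roll: Bystander: roll of brown tape lying flat, 80 mm across, 24 mm high; origin at the centre of its underside
- marker: Bystander: green marker pen lying flat, 125 mm long, 14 mm high; origin at the centre of its underside
- pin_tray: Bystander: shallow steel tray 75 x 95 x 22 mm; origin at the centre of its underside
- jar: Bystander: glass jar, 60 mm wide, 85 mm high; origin at the centre of its underside
- spanner: Bystander: spanner lying flat, 160 mm long
Not all that is in view belongs to the job. Leave any blue or orange look-alike of the coupler alone.

How it is judged:
By the outcome, as a careful person would: the job done as asked, in the order asked, and still so for the second after the job is handed in, while the arm keeps its last pose, push and grip.
It also fails if it takes over 58 s, if anything falls off the work surface, if the arm or the gripper's body presses on something with over 40 N, if the wrist force passes 120 N, or if a joint passes its speed limit or range.

ROBOT

A 7-joint arm with a two-finger parallel gripper is mounted at the origin on the work surface. World frame = base frame: x ahead of the robot, y to its left, z up, the work surface at z = 0. Lengths are in m, angles in rad, forces in N, time in s.
With the tool pointing down it reaches from about 0.4 to 0.85 m from the base axis. Payload 10.4 kg.
Tool frame: the origin (TCP) lies on the centre line of the jaws, within the pads' length; the fingertips stand 17 mm ahead of it and the grasp point (between the pads) lies 2 mm behind it; z points along the fingers, y is the line along which they close (so a half turn about z gives the same grasp; the last joint's range is limited). The gripper opens to 85 mm and grips with 20 to 120 N. Pads are 22 mm wide; open, the fingers measure 114 mm over their backs; the gripper's body (76 mm by 85 mm) begins 54 mm behind the grasp point. The pads swing forward as they close: fully open they stand 13 mm farther back than shut.
Start: joints at [-1.294, 0.332, -0.065, 1.46, 0.022, 1.35, -0.088], TCP at [0.185, 0.597, 0.223] pointing down, gripper open.
Joint ranges: [-2.6, 2.6], [-0.5, 2.12], [-1.47, 1.34], [0.16, 2.42], [-1.27, 4.41], [0.06, 2.06], [-2.6, 2.6]. Speed limits (rad/s): [2.22, 2.22, 2.79, 2.79, 3.14, 3.14, 3.14].

INTERFACE

Orientations are given as a unit quaternion [x, y, z, w].
In Python, from workcell import sensors, imaging, order, spotter gives the robot as it stands. The module is installed in compiled form; this text tells all that it offers.
- The arm moves only by the shell command python3 -m inch 'ROWS' [FORCE]. ROWS is JSON, a list that holds one entry, the list of rows, each a list of 7 numbers: the shift along the tool's x, y, z in m, then the turn, a rotation vector about the tool's x, y, z in rad, then the closure, from -1 (fully open) to 1 (shut). In form: [[[x, y, z, ax, ay, az, hand], ...]]. A call has 1 to 10 rows; each row is the pose to reach, as a shift and turn from the pose commanded when the call began, along the tool's axes at that moment; what a row does not reach only later rows make up. A row lasts 1/10 s, in which the tool goes at most 50 mm and 8.59 degrees, less where a joint would pass 70% of its speed; a pose out of reach is approached as far as the arm can. A call with a gripper value outside its range is refused whole. The fingers move at their own pace and stop on an object; FORCE is the grip in N (left out, the last holds). Time passes only in rows, so rows that repeat a pose let the fingers close. It gives the time, the measured TCP pose, the force, the opening and the grip force at its end, in the units of the state.
- sensors.get_obs(): the state, without advancing time (a new reading comes with each control period).
- imaging.camera(name): name is "scene" or "top"; returns the picture (480x640x3 uint8, blue, green, red); there is no depth.
- imaging.calibration(name): a dict with "mtx" (3x3 intrinsics, pixels), "D" ([k1, k2, p1, p2, k3] as OpenCV has them; the pictures are not rectified), "R" (3x3) and "t" (3): a world point X has camera coordinates R X + t. Camera axes: x right, y down, z forward; pixel columns grow to the right and rows downward; lengths in m; the calibration is good to about 2 mm. A picture is of the moment at which its call begins. calibration takes no time and is no camera call.
- order.hand_in(): hands the job in; it is judged then, once.
Trained networks look in the newest picture that a camera, given by its name, has taken for a name from the list of things; names that differ only in an ending like _2 or _b are one class to them, and where a whole thing is asked for, a point or a joint stands for the part that bears it (a point fixed in the world has none). Each returns a list of dicts, best first, with "conf" (0 to 1); they miss things now and then, are a little off and sometimes report something else, mostly with a low value. They report only what shows in the picture. A call takes as long as a camera call. They do not tell look-alikes from the thing itself.
- spotter.look_for(label, camera): "pixel" ([column, row] in pixels, amid what is visible of it).
The state is a dict: "clock": time; "joint_pos": joint angles; "joint_velocities": joint speeds; "tau": joint torques, N m; "position": TCP position; "ee_rot": TCP orientation; "ft_force": force on the tool from outside, world axes, zero at the start; "torque": the same for the moment, N m; "grip_width": opening from 0.0 (shut) to 1.0 (fully open); "grasp_force": force on a finger pad.
Only numpy, scipy, OpenCV 4.12 (cv2) and the standard library are available. Lean on these libraries where they do the work, as an engineer would, in place of code of your own. Each camera call takes 0.05 s, during which the arm holds its last target. There are 200 camera calls.

## Working session

There is one attempt and no reset: what is moved stays moved. The work goes in short steps, Python scripts to look and compute and a shell command to move; the robot and the scene stay as the last step left them, time stands still between calls to the robot, and variables do not carry over. Pictures are saved under pics/ and viewed, at most 13 in all, crops included, and the job is handed in when it is done.

```bash
mkdir -p pics
cat > h.py <<'E'
import numpy as np, cv2
from scipy.spatial.transform import Rotation as R
from workcell import sensors, imaging, order, spotter
E
python3 - <<'E'
from h import *
for c in("scene","top"):
    cv2.imwrite(f"pics/{c}0.png",imaging.camera(c)); k=imaging.calibration(c)
    print(c,k['mtx'],k['D'],k['R'],k['t'])
    for n in "bearing nipple_head cap rail coupler thread_a jar tape_roll pin_tray marker spanner".split():
        print(n,[(np.round(d['pixel']).tolist(),round(d['conf'],2)) for d in spotter.look_for(n,c)][:4])
print(sensors.get_obs())
E
```

```text
scene [[448.274855     0.         326.60703826]
 [  0.         448.274855   239.19378469]
 [  0.           0.           1.        ]] [0.00557361 0.         0.         0.         0.        ] [[ 0.21226325  0.9771858  -0.00722733]
 [ 0.81912814 -0.1819535  -0.54398714]
 [-0.53289155  0.10954837 -0.83906243]] [-0.14430566 -0.41327111  1.16257698]
bearing [([154.0, 366.0], 0.67), ([340.0, 285.0], 0.59)]
nipple_head []
cap [([335.0, 237.0], 0.87)]
rail [([418.0, 190.0], 0.64)]
coupler [([173.0, 217.0], 0.88), ([143.0, 254.0], 0.65), ([179.0, 184.0], 0.57)]
thread_a [([246.0, 388.0], 0.76), ([439.0, 342.0], 0.65)]
jar []
tape_roll [([336.0, 197.0], 0.61)]
pin_tray [([242.0, 210.0], 0.67)]
marker []
spanner [([158.0, 365.0], 0.56)]
top [[448.53274867   0.         312.89829992]
 [  0.         448.53274867 243.89703651]
 [  0.           0.           1.        ]] [-0.08449095  0.          0.          0.          0.        ] [[ 0.01489449 -0.99988126  0.00395152]
 [-0.98802207 -0.01532466 -0.15354981]
 [ 0.15359213 -0.00161714 -0.98813301]] [0.02143057 0.56453404 0.85295831]
bearing [([311.0, 2
[... 528 characters left out ...]
519,  0.33219295, -0.06469512,  1.46009689,  0.02162248,
        1.3498894 , -0.08847192]), 'joint_velocities': array([ 5.63320617e-04,  1.12204838e-03,  2.06654233e-03,  1.10196464e-04,
       -3.30428693e-04,  1.95301056e-03,  8.34789253e-05]), 'tau': array([-1.97954632e-04, -6.25221562e+01,  4.91155358e-02, -3.91841698e+01,
        1.65396428e-02,  1.76408994e-03,  5.30296404e-05]), 'position': array([0.18458778, 0.59714916, 0.22284341]), 'ee_rot': array([1.49329156e-01, 9.88787540e-01, 5.37162297e-05, 9.54360523e-06]), 'ft_force': array([-0.08816969, -1.16111129, -0.01038395]), 'torque': array([ 0.02942105, -0.00522795, -0.00132058]), 'grasp_force': 0.0, 'grip_width': 0.9982825507711257}
```

View pics/scene0.png

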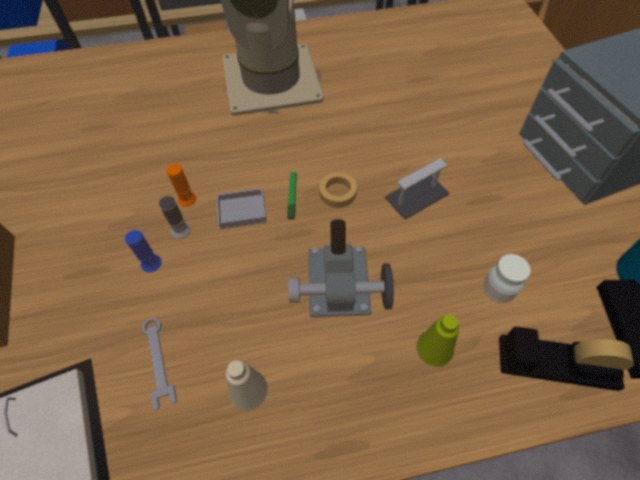

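View pics/top0.png

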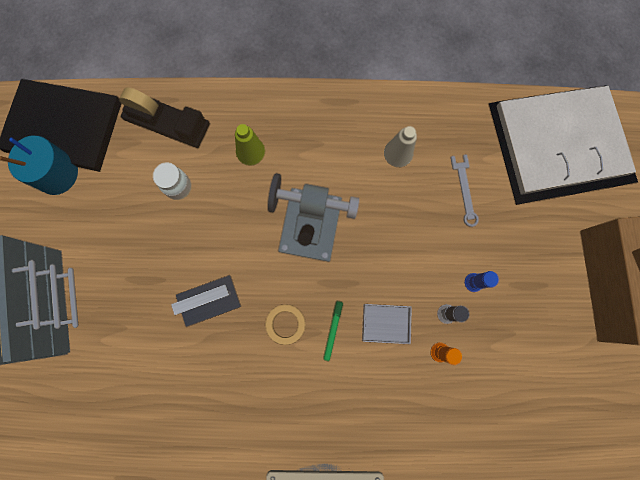

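The scene view shows the dark-gripped coupler at (173,217), between a blue look-alike at (143,250) and an orange one at (181,185). In the top view these are (453,313), (481,281) and (446,353). The cap is at (338,237) scene and (306,234) top, and the rail at (423,173) scene and (201,300) top. By the description I choose the grey and dark one at (173,217), and check it in one close crop.

Run:
```python
from h import *
rows=[]
for c,b in(("top",[(255,170,110),(165,260,90),(420,265,90)]),("scene",[(285,210,110),(380,145,80),(130,160,90)])):
    im=cv2.imread(f"pics/{c}0.png")
    rows.append(np.hstack([cv2.resize(im[y:y+s,x:x+s],(266,266),interpolation=cv2.INTER_CUBIC) for x,y,s in b]))
cv2.imwrite("pics/crop0.png",np.vstack(rows))
```

```text
(no output)
```

View pics/crop0.png

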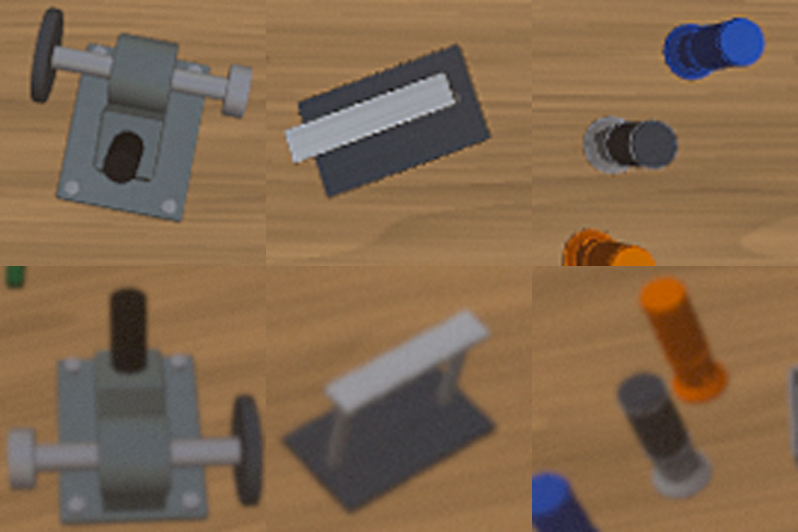

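The crop confirms the middle item: steel mouth with a dark grey grip, at (461,313) for its top and (446,314) for its mouth in the top view. The cap is on the block, and the rail bar runs from (172,310) to (228,290) in the top view. Next I fit the poses.

```bash
cat >> h.py <<'E'
from scipy.optimize import least_squares
def proj(c,P):
    k=imaging.calibration(c); P=np.atleast_2d(P).astype(float)
    return cv2.projectPoints(P,cv2.Rodrigues(k['R'])[0],k['t'],k['mtx'],k['D'])[0][:,0]
def pose(p,L): # p=x,y,yaw
    L=np.atleast_2d(L); return L@R.from_euler('z',p[2]).as_matrix().T+[p[0],p[1],0]
def fit(obs,x0): # obs: list (cam, local pt, px)
    f=lambda p: np.concatenate([(proj(c,pose(p,np.array(l)/1e3))[0]-px) for c,l,px in obs])
    s=least_squares(f,x0,loss='soft_l1',x_scale=[.01,.01,.1]); return s.x,f(s.x).reshape(-1,2)
def tri(pxs):
    f=lambda X: np.concatenate([proj(c,X)[0]-px for c,px in pxs])
    s=least_squares(f,[.5,0,.05]); return s.x,f(s.x)
E
python3 - <<'E'
from h import *
np.set_printoptions(precision=4,suppress=True)
T,S="top","scene"
b,r=fit([(T,(-70,55,12),(278.6,251.5)),(T,(-70,-55,12),(329.9,261)),(S,(70,-55,12),(309.8,315.9)),(S,(70,55,12),(370.2,314.6)),(S,(-70,-55,12),(309,248.9)),(S,(-70,55,12),(364.4,246.8))],[.55,0,0])
print("bearing",b,r.tolist())
n=pose(b,[-.02-.036*np.sin(np.radians(25)),0,.07+.036*np.cos(np.radians(25))])[0];print("head",n)
ct=pose(b,[-.02-.058*np.sin(np.radians(25)),0,.07+.058*np.cos(np.radians(25))])[0];print("captop",ct,proj(S,ct),proj(T,ct))
a,r=fit([(T,(-11,55,75),(173.8,314.8)),(T,(11,55,75),(171.4,304.7)),(T,(11,-55,75),(226.2,284.7)),(T,(-11,-55,75),(228.9,294.8)),
(T,(35,60,3),(175.8,294.2)),(T,(35,-60,3),(230.3,274.9)),(T,(-35,-60,3),(241.1,305.7)),(T,(-35,60,3),(186,326.3)),
(S,(-11,-55,75),(398.3,181.7)),(S,(11,-55,75),(403.2,188.6)),(S,(-11,55,75),(441.1,158.5)),(S,(11,55,75),(447.4,164.2)),
(S,(-35,-60,3),(385.1,196.4)),(S,(35,-60,3),(405.3,218.4)),(S,(35,60,3),(448.9,193.4))],[.4,.2,.3])
print("rail",a,r.round(1).tolist())
for nm,o in dict(couptop=[(T,(461.3,313.4)),(S,(167.2,202.6))],coupbot=[(T,(446,313.7)),(S,(180.7,229.7))],cap=[(T,(305.8,238.5)),(S,(337.9,221.2))]).items():
    print(nm,*tri(o))
for nm,px in dict(tape=(286,325),tray=(387,323),marker=(333,331),orange=(440,353),blue=(475,281)).items():
    X=least_squares(lambda q:proj(T,[q[0],q[1],.02])[0]-px,[.4,0]).x; print(nm,X)
o=sensors.get_obs(); print(R.from_quat(o['ee_rot']).as_matrix())
E
```

```text
bearing [ 0.6125  0.0362 -0.178 ] [[-1.043020283214048, -0.6383885991140232], [-0.018079961855733018, 0.04031723486644978], [-1.0165247875969499, 0.29933914558085917], [0.7898052800571236, -0.6581001048521671], [-1.2439173476434462, -0.13275445117102436], [0.10341678525685438, 0.020490583680498275]]
head [0.5779 0.0424 0.1026]
captop [0.5687 0.0441 0.1226] [[337.5577 226.17  ]] [[305.4005 234.6681]]
rail [0.4488 0.2444 0.3672] [[0.2, 0.1], [-0.9, -0.8], [-1.4, -0.5], [-0.5, 0.3], [-0.4, 0.3], [-0.4, -0.1], [-0.2, 1.0], [-0.2, 0.4], [-1.5, -0.4], [0.7, 0.0], [-1.4, -0.3], [-0.4, 0.7], [-1.4, 0.9], [-0.8, 1.4], [0.1, 0.9]]
couptop [ 0.4295 -0.2472  0.094 ] [-0.6831 -0.0211 -0.6568 -0.0313]
coupbot [ 0.429  -0.2464  0.0039] [-0.0432 -0.002  -0.0413 -0.0016]
cap [0.5613 0.0448 0.1265] [-0.9103 -0.1834 -0.8683  0.0511]
tape [0.4027 0.0814]
tray [ 0.4094 -0.1212]
marker [ 0.3923 -0.0128]
orange [ 0.3507 -0.2278]
blue [ 0.4959 -0.3039]
[[-0.9554  0.2953  0.    ]
 [ 0.2953  0.9554  0.0001]
 [-0.      0.0001 -1.    ]]
```

```bash
cat >> h.py <<'E'
def tip(X,bz=None): pass
def rel(p,M):
    o=sensors.get_obs(); C=R.from_quat(o['ee_rot']).as_matrix()
    return (C.T@(np.array(p)-o['position'])).round(4).tolist(), R.from_matrix(C.T@M).as_rotvec().round(4).tolist()
def axes(b):
    u=R.from_euler('z',b[2]).apply([-np.sin(np.radians(25)),0,np.cos(np.radians(25))])
    y=R.from_euler('z',b[2]).apply([0,1.,0]); return u,np.column_stack([np.cross(y,-u),y,-u])
B=[.6125,.0362,-.178]; RA=[.4488,.2444,.3672]; CO=[.429,-.2466]
E
python3 - <<'E'
from h import *
np.set_printoptions(precision=4,suppress=True)
L=np.array([[5,25,81.7],[5,-25,81.7],[-45,25,58.3],[-45,-25,58.3]])/1e3
for c,(x,y,s,oy) in dict(top=(255,170,110,0),scene=(285,210,110,266)).items(): print(c,((proj(c,pose(B,L))-[x,y])*266/s+[0,oy]).round(0).tolist())
u,M=axes(B); f=pose(B,[-.02,0,.07])[0]
for c,(x,y,s,oy) in dict(top=(255,170,110,0),scene=(285,210,110,266)).items(): print(c,((proj(c,[f,f+.058*u])-[x,y])*266/s+[0,oy]).round(0).tolist())
print(f,u); print(rel(f+.100*u,M),rel(f+.04*u,M)); print(sensors.get_obs()['clock'])
E
```

```text
top [[104.0, 100.0], [165.0, 111.0], [93.0, 165.0], [153.0, 177.0]]
scene [[165.0, 394.0], [95.0, 396.0], [159.0, 352.0], [93.0, 354.0]]
top [[129.0, 138.0], [122.0, 156.0]]
scene [[128.0, 374.0], [127.0, 305.0]]
[0.5928 0.0397 0.07  ] [-0.4159  0.0748  0.9063]
([-0.5127, -0.4171, 0.0622], [-0.0265, -0.4358, -0.1199]) ([-0.5378, -0.4141, 0.1165], [-0.0265, -0.4358, -0.1199])
1.2
```

```bash
sed -i 's/^B=\[.6125,.0362/B=[.6085,.0365/' h.py
python3 - <<'E'
from h import *
u,M=axes(B); f=pose(B,[-.02,0,.07])[0]
print(rel(f+.110*u,M)); print(sensors.get_obs()['clock'])
E
```

```text
([-0.5046, -0.4185, 0.0531], [-0.0265, -0.4358, -0.1199])
1.2
```

```bash
python3 -m inch '[[[-0.504,-0.418,0.053,-0.026,-0.436,-0.12,-1],[-0.504,-0.418,0.053,-0.026,-0.436,-0.12,-1],[-0.504,-0.418,0.053,-0.026,-0.436,-0.12,-1],[-0.504,-0.418,0.053,-0.026,-0.436,-0.12,-1],[-0.504,-0.418,0.053,-0.026,-0.436,-0.12,-1],[-0.504,-0.418,0.053,-0.026,-0.436,-0.12,-1],[-0.504,-0.418,0.053,-0.026,-0.436,-0.12,-1],[-0.504,-0.418,0.053,-0.026,-0.436,-0.12,-1],[-0.504,-0.418,0.053,-0.026,-0.436,-0.12,-1],[-0.504,-0.418,0.053,-0.026,-0.436,-0.12,-1]]]' 40
python3 - <<'E'
from h import *
u,M=axes(B); f=pose(B,[-.02,0,.07])[0]
print(rel(f+.110*u,M)); print(sensors.get_obs()['clock'])
E
```

```text
clock: 2.2
position: [0.4579, 0.1781, 0.1826]
ee_rot: [0.087, 0.972, -0.019, 0.216]
ft_force: [1.3, 0.2, -0.9]
grip_width: 1.0
grasp_force: 0.0
([-0.0913, -0.1128, 0.0569], [0.0007, 0.0006, -0.0001])
2.2
```

```bash
python3 -m inch '[[[0,0,0,0,0,0,-1],[0,0,0,0,0,0,-1],[0,0,0,0,0,0,-1]]]'
python3 - <<'E'
from h import *
u,M=axes(B); f=pose(B,[-.02,0,.07])[0]
print(rel(f+.110*u,M)); print(sensors.get_obs()['clock'])
E
```

```text
clock: 2.5
position: [0.4568, 0.1809, 0.1827]
ee_rot: [0.086, 0.972, -0.019, 0.216]
ft_force: [0.6, -0.1, 0.4]
grip_width: 1.0
grasp_force: 0.0
([-0.0926, -0.1154, 0.0576], [0.0005, 0.0004, 0.0011])
2.5
```

```bash
python3 -m inch '[[[-0.03,-0.038,0.019,0,0,0,-1],[-0.06,-0.076,0.038,0,0,0,-1],[-0.0926,-0.1154,0.0576,0,0,0,-1],[-0.0926,-0.1154,0.0576,0,0,0,-1],[-0.0926,-0.1154,0.0576,0,0,0,-1],[-0.0926,-0.1154,0.0576,0,0,0,-1]]]'
python3 - <<'E'
from h import *
u,M=axes(B); f=pose(B,[-.02,0,.07])[0]
print(rel(f+.110*u,M))
a=imaging.camera("top")[150:300,240:440]; b=imaging.camera("scene")[130:330,250:450]
cv2.imwrite("pics/a1.png",np.hstack([cv2.resize(a,(533,400)),cv2.resize(b,(400,400))])[:, :800] if 0 else np.hstack([cv2.resize(a[:,20:170],(400,400)),cv2.resize(b,(400,400))]))
E
```

```text
clock: 3.1
position: [0.5428, 0.0492, 0.1694]
ee_rot: [0.085, 0.973, -0.019, 0.216]
ft_force: [0.2, -0.2, -0.4]
grip_width: 1.004
grasp_force: 0.0
([-0.0005, -0.0009, -0.0001], [0.0004, -0.0001, 0.0027])
```

View pics/a1.png

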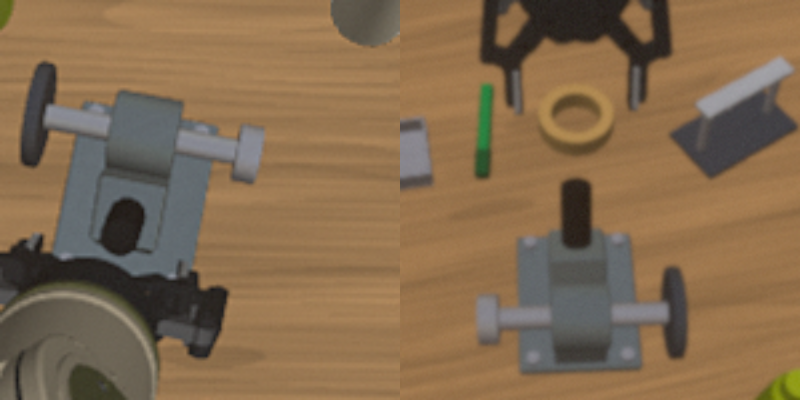

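The scene crop shows the fingers straddling the cap's line, with their midpoint at (577,88) and the cap at (576,190). I go in and grip.

```bash
python3 -m inch '[[[0,-0.001,0.03,0,0,0,-1],[0,-0.001,0.055,0,0,0,-1],[0,-0.001,0.073,0,0,0,-1],[0,-0.001,0.073,0,0,0,-1],[0,-0.001,0.073,0,0,0,0.6],[0,-0.001,0.073,0,0,0,1],[0,-0.001,0.073,0,0,0,1],[0,-0.001,0.073,0,0,0,1],[0,-0.001,0.073,0,0,0,1],[0,-0.001,0.073,0,0,0,1]]]' 25
python3 - <<'E'
from h import *
u,M=axes(B); f=pose(B,[-.02,0,.07])[0]
print(rel(f+.037*u,M));print(sensors.get_obs()['torque'])
E
```

```text
clock: 4.2
position: [0.5739, 0.0412, 0.1041]
ee_rot: [0.087, 0.972, -0.019, 0.216]
ft_force: [-3.8, 2.0, 7.0]
grip_width: 0.303
grasp_force: 24.6
([0.0009, 0.0015, 0.0002], [0.0009, 0.0012, 0.0002])
[0.28012229 0.52773445 0.08192762]
```

```bash
python3 -m inch '[[[0,0,-0.01,0,0,0,1],[0,0,-0.02,0,0,0,1],[0,0,-0.03,0,0,0,1],[0,0,-0.04,0,0,0,1],[0,0,-0.05,0,0,0,1],[0,0,-0.06,0,0,0,1],[0,0,-0.07,0,0,0,1],[0,0,-0.08,0,0,0,1],[0,0,-0.09,0,0,0,1],[0,0,-0.09,0,0,0,1]]]' 30
python3 - <<'E'
from h import *
a=imaging.camera("top")[150:300,230:380]; b=imaging.camera("scene")[130:330,250:450]
cv2.imwrite("pics/a2.png",np.hstack([cv2.resize(a,(400,400)),cv2.resize(b,(400,400))]))
M=np.column_stack([[-1,0,0],[0,1,0],[0,0,-1]]).astype(float)
d=R.from_euler('z',-.178).as_matrix()@M
print(rel([RA[0],RA[1],.075+.037+.05],d))
E
```

```text
clock: 5.2
position: [0.5362, 0.0479, 0.1863]
ee_rot: [0.087, 0.972, -0.019, 0.216]
ft_force: [-0.5, -0.5, -1.0]
grip_width: 0.297
grasp_force: 29.7
([0.119, 0.1783, -0.0302], [0.0, 0.4366, 0.0002])
```

View pics/a2.png

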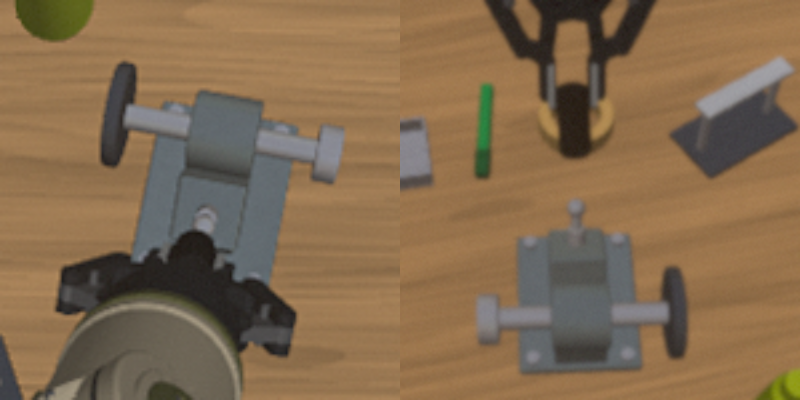

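The cap is off and held, and the bare ball shows at about (338,233) scene and (307,231) top. Next I go over the rail and turn the tool upright.

```bash
python3 -m inch '[[[0.02,0.03,-0.006,0,0.1,0,1],[0.05,0.07,-0.015,0,0.22,0,1],[0.075,0.11,-0.02,0,0.33,0,1],[0.1,0.15,-0.025,0,0.4366,0,1],[0.119,0.1783,-0.0302,0,0.4366,0,1],[0.119,0.1783,-0.0302,0,0.4366,0,1],[0.119,0.1783,-0.0302,0,0.4366,0,1],[0.119,0.1783,-0.0302,0,0.4366,0,1]]]' 30
python3 - <<'E'
from h import *
for c,(x,y,s,w) in dict(top=(150,210,150,0),scene=(370,90,130,0)).items():
    im=imaging.camera(c); cv2.imwrite(f"pics/_{c}.png",im[y:y+s,x:x+s])
cv2.imwrite("pics/a3.png",np.hstack([cv2.resize(cv2.imread(f"pics/_{c}.png"),(400,400),interpolation=cv2.INTER_CUBIC) for c in("top","scene")]))
o=sensors.get_obs();p=o['position']
M=R.from_quat(o['ee_rot']).as_matrix();print(M[:,2])
for h in(-.037,.021): print(h,(proj("scene",p+[0,0,h])-[370,90])*400/130+[400,0],(proj("top",p+[0,0,h])-[150,210])*400/150)
E
```

```text
clock: 6.1
position: [0.4493, 0.2431, 0.1617]
ee_rot: [0.09, 0.996, -0.0, 0.0]
ft_force: [-0.6, -0.2, 0.4]
grip_width: 0.298
grasp_force: 29.7
[ 9.66387945e-05 -1.95409309e-04 -9.99999976e-01]
-0.037 [[573.15141179 201.88180242]] [[115.28657479 235.71162244]]
0.021 [[591.21832041 131.43138126]] [[ 91.28075115 232.5496833 ]]
```

View pics/a3.png

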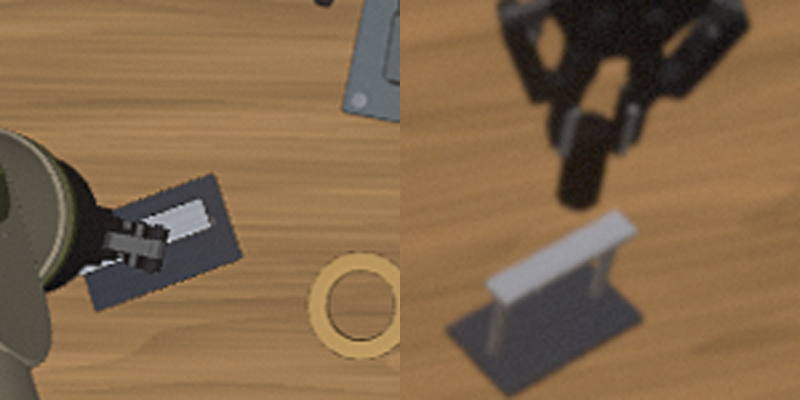

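Run:
```python
from h import *
np.set_printoptions(precision=4,suppress=True)
print(tri([("top",(306.9,230.6)),("scene",(338,233.5))]))
g=cv2.cvtColor(cv2.imread("pics/_scene.png"),cv2.COLOR_BGR2GRAY)
for r in range(34,72,2): print(r+90,g[r,46:72].tolist())
th=np.linspace(0,6.28,60); p=sensors.get_obs()['position']
for dx,dz in((0,0),(-.004,0),(-.006,0),(0,.005)):
    C=np.concatenate([p+[dx,0,z+dz]+.0135*np.c_[np.cos(th),np.sin(th),0*th] for z in(-.037,.021)])
    h=cv2.convexHull(proj("scene",C).astype(np.float32))[:,0]
    m=cv2.fillPoly(np.zeros((480,640),np.uint8),[(h*16).astype(int)],1,shift=4)
    print(dx,dz,[(r,np.where(m[r])[0][[0,-1]].tolist()) for r in(140,145,150,154,156,158,160) if m[r].any()], h[:,1].max())
```

```text
(array([0.578 , 0.0422, 0.1142]), array([-0.3578, -0.0721, -0.3357,  0.0197]))
124 [101, 94, 75, 51, 36, 26, 31, 27, 30, 32, 43, 54, 75, 98, 107, 109, 111, 113, 115, 115, 113, 115, 105, 88, 61, 37]
126 [113, 98, 75, 47, 32, 28, 27, 38, 51, 66, 79, 87, 78, 74, 69, 70, 70, 76, 90, 95, 103, 110, 102, 79, 50, 29]
128 [107, 89, 59, 36, 31, 29, 35, 52, 64, 73, 72, 62, 50, 36, 32, 31, 29, 37, 40, 43, 56, 71, 70, 57, 32, 28]
130 [108, 80, 51, 35, 28, 30, 40, 56, 67, 70, 63, 49, 39, 32, 35, 30, 34, 27, 31, 32, 36, 31, 24, 28, 28, 25]
132 [111, 87, 59, 37, 32, 37, 48, 64, 74, 71, 55, 44, 34, 34, 34, 37, 32, 31, 35, 28, 33, 30, 29, 25, 27, 33]
134 [114, 96, 68, 43, 33, 39, 54, 70, 71, 68, 51, 36, 30, 31, 32, 31, 29, 34, 33, 34, 31, 27, 35, 25, 30, 39]
136 [119, 110, 85, 54, 45, 46, 62, 70, 67, 57, 41, 31, 33, 23, 30, 32, 28, 31, 26, 28, 26, 25, 27, 30, 33, 45]
138 [119, 115, 107, 94, 83, 76, 74, 72, 64, 47, 34, 29, 31, 23, 29, 29, 21, 29, 29, 21, 29, 27, 39, 41, 44, 60]
140 [120, 121, 121, 118, 112, 96, 80, 64, 55, 39, 25, 29, 22, 30, 30, 24, 25, 32, 28, 27, 36, 59, 87, 86, 83, 91]
142 [124, 12
[... 1060 characters left out ...]
, 146, 142, 134]
160 [125, 125, 125, 123, 124, 120, 128, 127, 129, 130, 128, 126, 125, 123, 125, 128, 129, 132, 134, 138, 149, 153, 156, 156, 158, 153]
0 0 [(140, [423, 438]), (145, [421, 437]), (150, [420, 435]), (154, [419, 434]), (156, [419, 433]), (158, [420, 433]), (160, [422, 431])] 160.94586
-0.004 0 [(140, [421, 437]), (145, [420, 436]), (150, [419, 435]), (154, [418, 434]), (156, [419, 433]), (158, [421, 432])] 159.39429
-0.006 0 [(140, [421, 437]), (145, [420, 435]), (150, [418, 434]), (154, [418, 432]), (156, [419, 432]), (158, [422, 430])] 158.62144
0 0.005 [(140, [423, 438]), (145, [422, 437]), (150, [421, 435]), (154, [420, 434]), (156, [420, 434]), (158, [422, 432])] 159.08734
```

```bash
python3 -m inch '[[[-0.0023,0.0014,0.02,0,0,0,1],[-0.0023,0.0014,0.035,0,0,0,1],[-0.0023,0.0014,0.042,0,0,0,1],[-0.0023,0.0014,0.042,0,0,0,1],[-0.0023,0.0014,0.042,0,0,0,1]]]' 25;
python3 -m inch '[[[0,0,0.001,0,0,0,1],[0,0,0.002,0,0,0,1],[0,0,0.003,0,0,0,1],[0,0,0.004,0,0,0,1],[0,0,0.004,0,0,0,1]]]' 25
```

```text
clock: 6.7
position: [0.4517, 0.245, 0.1205]
ee_rot: [0.089, 0.996, 0.0, 0.0]
ft_force: [0.4, 0.6, 0.7]
grip_width: 0.297
grasp_force: 29.7
clock: 7.2
position: [0.4513, 0.2452, 0.1157]
ee_rot: [0.089, 0.996, -0.0, -0.0]
ft_force: [-0.0, -0.0, -0.3]
grip_width: 0.296
grasp_force: 29.7
```

```bash
python3 -m inch '[[[0,0,0.001,0,0,0,1],[0,0,0.002,0,0,0,1],[0,0,0.003,0,0,0,1],[0,0,0.003,0,0,0,1]]]' 20; python3 -m inch '[[[0,0,0.001,0,0,0,1],[0,0,0.002,0,0,0,1],[0,0,0.002,0,0,0,1]]]' 20
```

```text
clock: 7.6
position: [0.4513, 0.2452, 0.1127]
ee_rot: [0.089, 0.996, -0.0, -0.0]
ft_force: [0.4, -0.2, -1.3]
grip_width: 0.296
grasp_force: 29.7
clock: 7.9
position: [0.4517, 0.2453, 0.1112]
ee_rot: [0.089, 0.996, -0.0, 0.0]
ft_force: [-0.4, -0.0, 3.8]
grip_width: 0.299
grasp_force: 29.9
```

```bash
python3 -m inch '[[[0,0,0.0007,0,0,0,1],[0,0,0.0007,0,0,0,1]]]' 20
python3 - <<'E'
from h import *
for c,(x,y,s,w) in dict(top=(150,210,150,0),scene=(370,90,130,0)).items():
    im=imaging.camera(c); cv2.imwrite(f"pics/_{c}.png",im[y:y+s,x:x+s])
cv2.imwrite("pics/a4.png",np.hstack([cv2.resize(cv2.imread(f"pics/_{c}.png"),(400,400),interpolation=cv2.INTER_CUBIC) for c in("top","scene")]))
print(sensors.get_obs()['torque'])
E
```

```text
clock: 8.1
position: [0.4521, 0.2455, 0.1111]
ee_rot: [0.089, 0.996, 0.0, 0.0]
ft_force: [-1.3, -1.4, 9.9]
grip_width: 0.295
grasp_force: 30.2
[-0.41146886  0.34378878 -0.00267983]
```

View pics/a4.png

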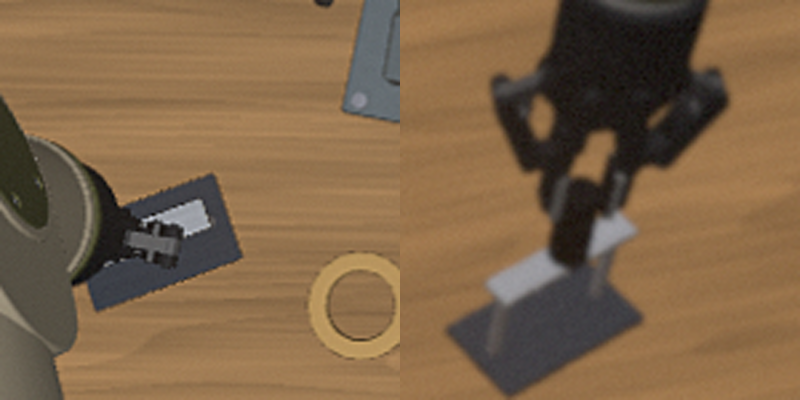

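The cap stands across the bar, its foot's near edge at (569,268) against the bar's edge at about 267, so it is centred. I release and rise.

```bash
python3 -m inch '[[[0,0,-0.0005,0,0,0,0.3],[0,0,-0.0005,0,0,0,0],[0,0,-0.0005,0,0,0,-0.5],[0,0,-0.0005,0,0,0,-0.5],[0,0,-0.0005,0,0,0,-0.5],[0,0,-0.015,0,0,0,-0.5],[0,0,-0.04,0,0,0,-0.5],[0,0,-0.08,0,0,0,-0.5],[0,0,-0.09,0,0,0,-0.5],[0,0,-0.09,0,0,0,-0.5]]]' 20
python3 - <<'E'
from h import *
y=np.array([.464,.886,0]);y/=np.linalg.norm(y)
M=np.column_stack([np.cross(y,[0,0,-1]),y,[0,0,-1]])
print(rel([CO[0],CO[1],.2],M),sensors.get_obs()['joint_pos'])
im=imaging.camera("scene");imaging.camera("top")
print([(d['pixel'],d['conf']) for c in("scene","top") for d in spotter.look_for("cap",c)], proj("scene",[RA[0],RA[1],.104]),proj("top",[RA[0],RA[1],.104]))
cv2.imwrite("pics/_scene2.png",im)
E
```

```text
clock: 9.2
position: [0.4522, 0.2458, 0.2016]
ee_rot: [0.089, 0.996, 0.001, 0.001]
ft_force: [-0.2, -0.7, -0.2]
grip_width: 0.754
grasp_force: 0.0
([-0.0644, -0.4887, 0.0006], [0.0024, 0.0013, 0.3045]) [-1.14458901  0.09531681  0.5984737   1.80954908 -0.05712283  1.25102603
  0.86243774]
[([242.5, 208.4], 0.7), ([427.2, 162.8], 0.56), ([172.6, 219.5], 0.36)] [[424.8471658  162.95803433]] [[195.4975025  299.04720887]]
```

```bash
python3 -m inch '[[[-0.005,-0.035,0,0,0,0.05,-0.5],[-0.0106,-0.0813,0,0,0,0.1,-0.5],[-0.017,-0.13,0,0,0,0.2,-0.5],[-0.0237,-0.18,0,0,0,0.3045,-0.5],[-0.03,-0.229,0,0,0,0.3045,-0.5],[-0.037,-0.278,0,0,0,0.3045,-0.5],[-0.043,-0.327,0,0,0,0.3045,-0.5],[-0.0496,-0.376,0,0,0,0.3045,-0.5],[-0.056,-0.425,0,0,0,0.3045,-0.5],[-0.061,-0.46,0,0,0,0.3045,-0.5]]]' 20
python3 -m inch '[[[-0.012,-0.026,0,0,0,0,-0.5],[-0.012,-0.026,0,0,0,0,-0.5],[-0.012,-0.026,0,0,0,0,-0.5]]]'
python3 - <<'E'
from h import *
y=np.array([.464,.886,0]);y/=np.linalg.norm(y)
M=np.column_stack([np.cross(y,[0,0,-1]),y,[0,0,-1]])
print(rel([CO[0],CO[1],.063],M))
b=imaging.camera("scene")[130:330,80:280];cv2.imwrite("pics/_s5.png",cv2.resize(b,(500,500)))
a=imaging.camera("top")[220:400,380:560]; cv2.imwrite("pics/a5.png",np.hstack([cv2.resize(a,(400,400)),cv2.resize(b,(400,400))]))
E
```

```text
clock: 10.4
position: [0.4285, -0.2214, 0.2]
ee_rot: [0.24, 0.971, -0.0, 0.0]
ft_force: [0.2, 1.2, -1.4]
grip_width: 0.748
grasp_force: 0.0
clock: 10.7
position: [0.4278, -0.2471, 0.1995]
ee_rot: [0.24, 0.971, -0.001, -0.001]
ft_force: [-0.1, 0.8, -0.1]
grip_width: 0.748
grasp_force: 0.0
([-0.0011, 0.0014, 0.1365], [-0.0029, -0.0015, -0.0018])
```

View pics/a5.png

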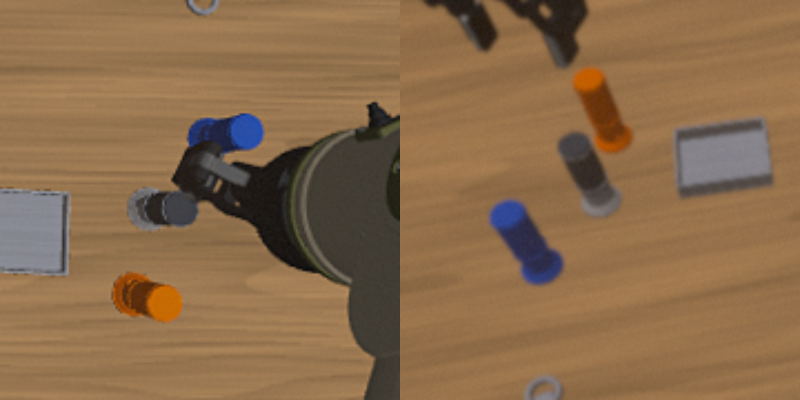

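The fingers hang over the dark-gripped coupler, clear of the blue and orange ones. I go down and grip.

```bash
python3 -m inch '[[[-0.001,0.0014,0.04,0,0,0,-0.5],[-0.001,0.0014,0.08,0,0,0,-0.5],[-0.001,0.0014,0.115,0,0,0,-0.5],[-0.001,0.0014,0.1365,0,0,0,-0.5],[-0.001,0.0014,0.1365,0,0,0,-0.5],[-0.001,0.0014,0.1365,0,0,0,0],[-0.001,0.0014,0.1365,0,0,0,1],[-0.001,0.0014,0.1365,0,0,0,1],[-0.001,0.0014,0.1365,0,0,0,1],[-0.001,0.0014,0.1365,0,0,0,1]]]' 40
python3 -m inch '[[[0,0,0,0,0,0,1],[0,0,0,0,0,0,1],[0,0,-0.02,0,0,0,1],[0,0,-0.06,0,0,0,1],[0,0,-0.1,0,0,0,1],[0,0,-0.13,0,0,0,1],[0,0,-0.15,0,0,0,1],[0,0,-0.15,0,0,0,1]]]' 90
```

```text
clock: 11.8
position: [0.4312, -0.2465, 0.0653]
ee_rot: [0.239, 0.971, -0.0, 0.001]
ft_force: [-1.6, -0.6, 7.0]
grip_width: 0.341
grasp_force: 39.2
clock: 12.6
position: [0.4313, -0.2464, 0.2161]
ee_rot: [0.239, 0.971, 0.001, 0.002]
ft_force: [0.1, -0.2, -3.3]
grip_width: 0.318
grasp_force: 89.9
```

Run:
```python
from h import *
u,M=axes(B); f=pose(B,[-.02,0,.07])[0]
for c in("scene","top"): cv2.imwrite(f"pics/_n_{c}.png",imaging.camera(c))
print(rel(f+.145*u,M))
s=cv2.imread("pics/_n_scene.png",0)[224:252,326:350]; t=cv2.imread("pics/_n_top.png",0)[218:246,296:318]
print(s);print(t)
print(proj("scene",f+.036*u),proj("top",f+.036*u))
```

```text
([0.05, 0.3081, 0.0125], [-0.0647, -0.4328, -0.2989])
[[123 122 122 124 123 124 122 122 123 122 123 122 123 123 122 123 125 123
  126 126 126 127 127 126]
 [119 124 122 122 121 123 122 125 122 123 127 127 125 122 127 126 126 126
  127 130 127 129 128 128]
 [122 124 123 124 123 124 126 123 124 126 124 123 126 128 128 127 128 130
  128 129 130 126 125 125]
 [121 124 125 126 125 124 126 127 129 127 127 127 126 128 129 127 126 125
  126 124 125 124 123 122]
 [125 124 124 126 124 126 126 126 131 128 129 124 123 127 124 127 123 123
  120 124 121 122 120 122]
 [128 126 128 123 126 122 125 122 123 125 129 123 121 120 119 119 123 120
  122 121 119 121 120 122]
 [122 125 121 124 122 121 121 121 122 126 128 128 127 119 120 117 118 118
  120 117 117 117 117 117]
 [123 123 123 126 120 120 119 123 123 127 131 130 128 127 120 112 111 115
  117 116 116 117 117 114]
 [122 120 121 123 121 118 120 118 125 130 132 134 131 127 119 109 105 111
  116 113 115 116 117 118]
 [121 119 124 121 120 123 116 116 117 129 131 132 129 128 115 106 107 107
  114 116 117 120 116 118]
 [120 118 120 117 119 117 111 115 11
[... 3747 characters left out ...]
05 108 108 103 105 100  93  94 100  97  98 101 101 103 102 105
  105 104 101 104]
 [ 62  61  69  75  80  96 102 106 107 107 104 104 103 103 103 104 100 102
   99 101 104 102]
 [ 86  67  53  51  47  61  65  67  77  81  95 102 102 107 109 106 106 104
  104 102 101 100]
 [107 101  95  97  93  82  72  60  49  51  64  65  69  75  81  99 102 101
  105 107 105 106]
 [108 111 110 108 113 104 104  99  96  92  82  73  60  52  49  64  61  66
   74  78  93  97]
 [108 107 108 106 110 109 109 109 111 109 108 105  98  93  95  81  74  66
   55  48  61  88]
 [109 106 108 108 106 106 106 107 107 107 109 108 110 108 111 105 102  99
   96  92  90 102]]
[[337.31356803 235.24815514]] [[306.3028918  233.82888691]]
```

```bash
python3 -m inch '[[[0.007,0.04,0.002,-0.008,-0.06,-0.04,1],[0.014,0.085,0.004,-0.02,-0.14,-0.09,1],[0.021,0.13,0.006,-0.032,-0.21,-0.15,1],[0.029,0.175,0.008,-0.043,-0.29,-0.2,1],[0.036,0.22,0.009,-0.054,-0.36,-0.25,1],[0.043,0.265,0.011,-0.0647,-0.4328,-0.2989,1],[0.05,0.308,0.0125,-0.0647,-0.4328,-0.2989,1],[0.05,0.308,0.0125,-0.0647,-0.4328,-0.2989,1],[0.05,0.308,0.0125,-0.0647,-0.4328,-0.2989,1],[0.05,0.308,0.0125,-0.0647,-0.4328,-0.2989,1]]]' 90
python3 - <<'E'
from h import *
u,M=axes(B); f=pose(B,[-.02,0,.07])[0]; print(rel(f+.145*u,M))
o=sensors.get_obs();p=o['position'];z=R.from_quat(o['ee_rot']).as_matrix()[:,2];m=p+.065*z
th=np.linspace(0,6.28,40); e1=np.cross(z,[0,1,0]);e1/=np.linalg.norm(e1);e2=np.cross(z,e1)
out=[]
for c,(x,y,s) in dict(top=(270,190,80),scene=(298,170,80)).items():
    im=imaging.camera(c); cv2.imwrite(f"pics/_m_{c}.png",im)
    a=cv2.resize(im[y:y+s,x:x+s],(400,400),interpolation=cv2.INTER_CUBIC)
    for q,r,col in((m,.02,(0,0,255)),(f+.036*u,.008,(0,255,0)),(m-.03*z,.014,(255,0,0))):
        h=(proj(c,q+r*(np.outer(np.cos(th),e1)+np.outer(np.sin(th),e2)))+.5-[x,y])*400/s
        for v in h: cv2.circle(a,tuple(int(k) for k in v.round()),1,col,-1)
    out.append(a)
cv2.imwrite("pics/a6.png",np.hstack(out))
E
```

```text
clock: 13.7
position: [0.5278, 0.0486, 0.1997]
ee_rot: [0.088, 0.973, -0.021, 0.214]
ft_force: [-0.1, -0.4, -3.5]
grip_width: 0.321
grasp_force: 90.4
([-0.0009, 0.0024, -0.0015], [-0.0046, -0.0031, -0.0008])
```

View pics/a6.png

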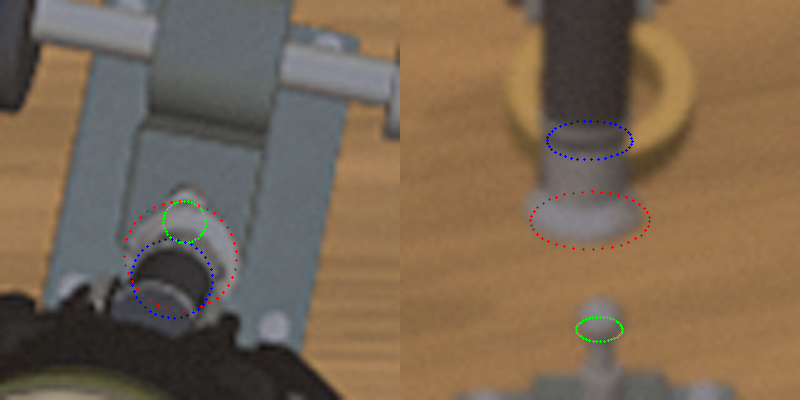

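The predicted rings show a common offset of about 9 crop pixels upward in the scene view, for both mouth and ball, so it is camera bias. Relative to the ball at about (600,319), the mouth at (584,~212) sits a millimetre or so too far to -y. I correct that and close in.

```bash
python3 -m inch '[[[0,0.0034,0.01,-0.0046,-0.003,-0.001,1],[0,0.0034,0.02,-0.0046,-0.003,-0.001,1],[0,0.0034,0.026,-0.0046,-0.003,-0.001,1],[0,0.0034,0.026,-0.0046,-0.003,-0.001,1],[0,0.0034,0.026,-0.0046,-0.003,-0.001,1]]]' 90
python3 - <<'E'
from h import *
u,M=axes(B); f=pose(B,[-.02,0,.07])[0]+[-.0007,.0012,0]
h=(sensors.get_obs()['position']-f)@u;print(h,rel(f+h*u,M))
p=sensors.get_obs()['position'];z=-u;m=p+.065*z
th=np.linspace(0,6.28,40); e1=np.cross(z,[0,1,0]);e1/=np.linalg.norm(e1);e2=np.cross(z,e1)
c,x,y,s="scene",308,190,60
im=imaging.camera(c);cv2.imwrite("pics/_s7.png",im)
a=cv2.resize(im[y:y+s,x:x+s],(600,600),interpolation=cv2.INTER_CUBIC)
for q,r,col in((m,.02,(0,0,255)),(f+.036*u,.008,(0,255,0))):
    for v in (proj(c,q+r*(np.outer(np.cos(th),e1)+np.outer(np.sin(th),e2)))+.5-[x,y])*600/s: cv2.circle(a,tuple(int(k) for k in v.round()),1,col,-1)
cv2.imwrite("pics/a7.png",a)
E
```

```text
clock: 14.3
position: [0.54, 0.051, 0.1776]
ee_rot: [0.086, 0.972, -0.019, 0.217]
ft_force: [0.4, 0.8, -2.5]
grip_width: 0.319
grasp_force: 90.4
0.1182534221872392 ([0.001, -0.0011, -0.0], [0.0018, 0.0023, 0.0006])
```

View pics/a7.png

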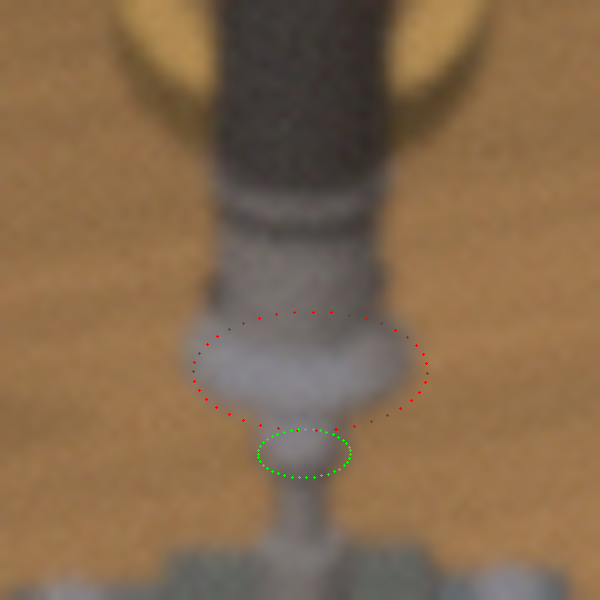

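The mouth centre is at about (297,365) and the ball at about (301,436) in this crop, so the offset is under 1 mm sideways. I advance, watching the force.

```bash
python3 -m inch '[[[0.0004,0.0004,0.005,0,0,0,1],[0.0004,0.0004,0.01,0,0,0,1],[0.0004,0.0004,0.014,0,0,0,1],[0.0004,0.0004,0.018,0,0,0,1],[0.0004,0.0004,0.022,0,0,0,1],[0.0004,0.0004,0.022,0,0,0,1]]]' 100
python3 - <<'E'
from h import *
u,M=axes(B); o=sensors.get_obs();f=pose(B,[-.02,0,.07])[0]+[-.0007,.0012,0]
h=(o['position']-f)@u;print(h,rel(f+h*u,M),(M.T@o['ft_force']).round(1),o['torque'])
E
```

```text
clock: 14.95
position: [0.5489, 0.0499, 0.1569]
ee_rot: [0.086, 0.972, -0.019, 0.217]
ft_force: [-0.1, 0.0, -2.4]
grip_width: 0.315
grasp_force: 98.6
0.09575654872864818 ([0.0003, -0.0016, -0.0], [0.0016, 0.0019, 0.001]) [1.2 0.  2.1] [ 0.13886234  0.74650857 -0.02035655]
```

```bash
cat > st.py <<'E'
from h import *
u,M=axes(B); o=sensors.get_obs();f=pose(B,[-.02,0,.07])[0]+[-.0007,.0012,0]
h=(o['position']-f)@u;print(h,rel(f+h*u,M),(M.T@(o['ft_force']+[0,0,2.9])).round(1),o['torque'])
E
python3 -m inch '[[[0,0,0.002,0,0,0,1],[0,0,0.004,0,0,0,1],[0,0,0.006,0,0,0,1],[0,0,0.006,0,0,0,1]]]' 100;python3 st.py;python3 -m inch '[[[0,0,0.002,0,0,0,1],[0,0,0.004,0,0,0,1],[0,0,0.004,0,0,0,1]]]' 100;python3 st.py
```

```text
clock: 15.35
position: [0.5518, 0.0498, 0.1524]
ee_rot: [0.086, 0.972, -0.018, 0.217]
ft_force: [-3.1, -0.3, 4.1]
grip_width: 0.314
grasp_force: 99.9
0.09041648188288408 ([0.0011, -0.002, -0.0], [0.0027, 0.003, 0.0008]) [-0.3 -0.8 -7.6] [-0.10497444  0.81041739 -0.1253225 ]
clock: 15.65
position: [0.5529, 0.0492, 0.1478]
ee_rot: [0.086, 0.972, -0.019, 0.217]
ft_force: [2.1, -0.8, -6.0]
grip_width: 0.317
grasp_force: 99.2
0.08575362515494483 ([0.0003, -0.0016, -0.0], [0.0017, 0.0019, 0.001]) [-0.7 -0.4  3.7] [ 0.0507893   0.40963586 -0.02546946]
```

```bash
python3 -m inch '[[[0,0,0.002,0,0,0,1],[0,0,0.004,0,0,0,1],[0,0,0.004,0,0,0,1]]]' 100;python3 st.py;python3 -m inch '[[[0,0,0.002,0,0,0,1],[0,0,0.004,0,0,0,1],[0,0,0.004,0,0,0,1]]]' 100;python3 st.py
```

```text
clock: 15.95
position: [0.5543, 0.0487, 0.1439]
ee_rot: [0.086, 0.972, -0.019, 0.216]
ft_force: [3.7, -1.2, -9.5]
grip_width: 0.312
grasp_force: 99.1
0.08159933480131001 ([-0.0001, -0.0014, -0.0], [0.0012, 0.0013, 0.001]) [-0.7 -0.5  7.6] [0.01850826 0.6013519  0.01565934]
clock: 16.25
position: [0.5567, 0.0489, 0.1414]
ee_rot: [0.086, 0.972, -0.018, 0.217]
ft_force: [-4.8, -2.0, 2.7]
grip_width: 0.316
grasp_force: 99.9
0.07838919459267965 ([0.0009, -0.002, -0.0], [0.0024, 0.0026, 0.0008]) [ 1.6 -2.8 -7. ] [-0.20869372  1.14035833 -0.20729165]
```

Jaws passed (the force reversed) and the ball now bears on the floor at 7 N. I press on.

```bash
python3 -m inch '[[[0,0,0.002,0,0,0,1],[0,0,0.004,0,0,0,1],[0,0,0.004,0,0,0,1],[0,0,0.004,0,0,0,1]]]' 100;python3 st.py;python3 -m inch '[[[0,0,0.001,0,0,0,1],[0,0,0.0015,0,0,0,1],[0,0,0.0015,0,0,0,1],[0,0,0.0015,0,0,0,1]]]' 100;python3 st.py
```

```text
clock: 16.65
position: [0.5584, 0.0486, 0.138]
ee_rot: [0.086, 0.972, -0.018, 0.217]
ft_force: [-6.5, -0.7, 5.0]
grip_width: 0.316
grasp_force: 100.3
0.074500278663283 ([0.001, -0.002, -0.0], [0.0026, 0.0028, 0.0007]) [ 2.3 -1.8 -9.8] [-0.3516165   1.26527773 -0.23153506]
clock: 17.05
position: [0.559, 0.0485, 0.1367]
ee_rot: [0.086, 0.972, -0.018, 0.217]
ft_force: [-6.2, -1.4, 7.0]
grip_width: 0.313
grasp_force: 100.5
0.0730579707857893 ([0.0011, -0.002, -0.0], [0.0026, 0.0028, 0.0007]) [  1.1  -2.4 -11.5] [-0.42666339  1.32587596 -0.34519945]
```

```bash
python3 -m inch '[[[0,0,0.0002,0,0,0,1],[0,0,0.0002,0,0,0,1],[0,0,0.0002,0,0,0,1]]]' 100;python3 st.py
python3 - <<'E'
from h import *
a=imaging.camera("top")[200:350,150:350];b=imaging.camera("scene")[110:330,280:480]
cv2.imwrite("pics/a8.png",np.hstack([cv2.resize(a,(480,360)),cv2.resize(b,(320,352))[:352] if 0 else cv2.resize(b,(320,360))]))
E
```

```text
clock: 17.35
position: [0.5591, 0.0485, 0.1365]
ee_rot: [0.086, 0.972, -0.018, 0.217]
ft_force: [-6.8, -1.7, 5.1]
grip_width: 0.314
grasp_force: 100.5
0.07287958555938263 ([0.0011, -0.002, -0.0], [0.0027, 0.0028, 0.0006]) [ 2.4 -2.8 -9.9] [-0.397174    1.36361691 -0.30493966]
```

View pics/a8.png

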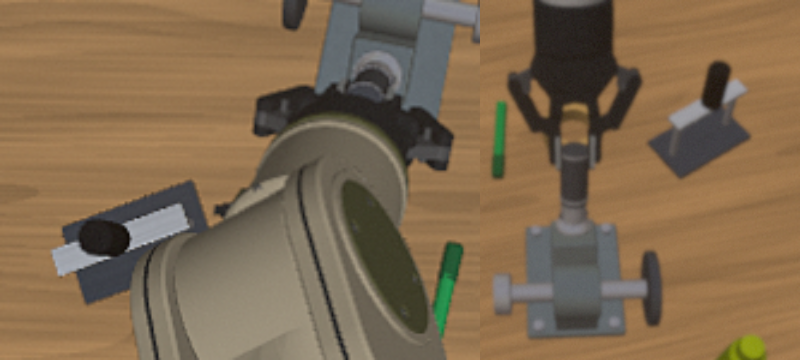

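The cap stands upright on the bar at (104,238) left and (716,85) right, and the coupler sits squarely on the nipple. I press slightly more for margin.

```bash
python3 -m inch '[[[0,0,0.0007,0,0,0,1],[0,0,0.0007,0,0,0,1],[0,0,0.0007,0,0,0,1]]]' 100;python3 st.py; python3 -c "
from h import *
print(order.hand_in())"
```

```text
clock: 17.75
position: [0.5594, 0.0484, 0.1359]
ee_rot: [0.086, 0.972, -0.018, 0.217]
ft_force: [-6.5, -0.6, 5.8]
grip_width: 0.315
grasp_force: 100.6
0.07221087122737592 ([0.0011, -0.002, -0.0], [0.0027, 0.0029, 0.0006]) [  2.   -1.8 -10.6] [-0.40639403  1.36472684 -0.33980127]
the job is handed in; nothing more can be done
None
```

I handed the job in at about 18 s: the cap stands mouth down on the rail, and the gripped coupler is snapped onto the nipple, holding it about 6 to 7 mm into its 8 mm travel (estimated from tool position and push force, since nipple depth is not measured directly).

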